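Start the ring under the tamale steamer

TASK

Put the tamale steamer on to heat: on the double hob, see which ring the tall steel steamer stands on, press that ring's red rocker fully over to on (the end with the white bar goes down), then press the same ring's green plus key fully in and let it come up, and last press the yellow timer key in the middle fully in and let it come up. The left ring is worked by the rocker, white minus key and green plus key on the left of the front strip, the right ring by those on the right (left and right as seen from the robot). Only press with the fingertips: leave the minus keys and the other ring's controls alone, and do not lift, shift or tip the pots, cruet, bowls, spoon rest or spatula.

Things in the scene. Friction and masses are not known exactly. Their poses are not given: they have to be found in the camera images.
- hob: fixed double induction hob, steel, 600 mm wide (y) x 400 deep (x), black glass top 70 mm up. Origin: centre of its underside; x away from the robot, y left, z up. Front 90 mm (x -0.20 to -0.11) is the control strip, sloping down to the robot by 0.14 rad about y. Rings centred at x 0.055, y +0.16 (left), -0.16 (right). Rockers at y 0.225, -0.105; minus 0.165, -0.165; plus 0.115, -0.215; timer 0
- steamer: open steel tamale steamer, 220 mm across, 180 mm tall, with a slotted rack inside and two loop handles that stand out 30 mm; on one of the two rings. Origin at the centre of its underside, z up
- enamel_pot: dark blue enamel pot, 170 mm across, 105 mm tall, two loop handles that stand out 28 mm; on the other ring. Origin at the centre of its underside, z up
- rocker_left (a joint): angle (rad) of the left ring's red rocker: 0 is off (on end up), 0.40 fully on (on end pressed down); about 3 N on the on end turns it and it stays where it is left
- rocker_left_on_end (a point): point on top of the on end (half farther from the robot, white bar) of the left ring's red rocker, 14 mm from its pivot; the half is 20 mm long, 26 mm wide. Off: this end stands up, 11 mm above the strip at this point. On: it lies parallel to the strip, 6 mm above it
- minus_left (a joint): travel (m) of the left ring's white minus key: 0 is up, 0.0045 fully in; it is sprung and comes back up when let go (about 1 N to start it, 5 N fully in); it moves square to the strip
- plus_left (a joint): travel (m) of the left ring's green plus key: 0 is up, 0.0045 fully in; it is sprung and comes back up when let go (about 1 N to start it, 5 N fully in); it moves square to the strip
- minus_left_top (a point): point at the middle of the top face of the left ring's white minus key; round, 20 mm across, standing 7 mm proud of the strip when up
- plus_left_top (a point): point at the middle of the top face of the left ring's green plus key; round, 20 mm across, standing 7 mm proud of the strip when up
- rocker_right (a joint): angle (rad) of the right ring's red rocker: 0 is off (on end up), 0.40 fully on (on end pressed down); about 3 N on the on end turns it and it stays where it is left
- rocker_right_on_end (a point): point on top of the on end (half farther from the robot, white bar) of the right ring's red rocker, 14 mm from its pivot; the half is 20 mm long, 26 mm wide. Off: this end stands up, 11 mm above the strip at this point. On: it lies parallel to the strip, 6 mm above it
- minus_right (a joint): travel (m) of the right ring's white minus key: 0 is up, 0.0045 fully in; it is sprung and comes back up when let go (about 1 N to start it, 5 N fully in); it moves square to the strip
- plus_right (a joint): travel (m) of the right ring's green plus key: 0 is up, 0.0045 fully in; it is sprung and comes back up when let go (about 1 N to start it, 5 N fully in); it moves square to the strip
- minus_right_top (a point): point at the middle of the top face of the right ring's white minus key; round, 20 mm across, standing 7 mm proud of the strip when up
- plus_right_top (a point): point at the middle of the top face of the right ring's green plus key; round, 20 mm across, standing 7 mm proud of the strip when up
- timer (a joint): travel (m) of the yellow timer key: 0 is up, 0.0045 fully in; it is sprung and comes back up when let go (about 1 N to start it, 5 N fully in); it moves square to the strip
- timer_top (a point): point at the middle of the top face of the yellow timer key, marked with a clock face; round, 20 mm across, standing 7 mm proud of the strip when up
- cruet: amber glass cruet with a black twist cap, 64 mm across, 144 mm tall, on the counter at one side of the hob. Origin at the centre of its underside
- bowls: stack of three nested blue plastic bowls, 150 mm across, 83 mm tall, on the counter at the other side of the hob. Origin at the centre of its underside
- spoon_rest: white ceramic spoon rest with blue edges, 200 x 66 mm, 20 mm tall, on the glass between the two rings, its length roughly along hob x. Origin at the centre of its underside, x along its length
- spatula: wooden spatula, 250 mm long, lying on the spoon rest, handle towards the robot. Origin on its underside, 120 mm from the blade's end; x points to the blade
Not all that is in view belongs to the job. There is more than one size of the bowls; the job needs the largest.

How it is judged:
By the outcome, as a careful person would: the job done as asked, in the order asked, and still so for the second after the job is handed in, with the robot touching nothing.
It also fails if it takes over 48 s, if anything falls off the work surface, if the arm or the gripper's body presses on something with over 40 N, if the wrist force passes 120 N, or if a joint passes its speed limit or range.

ROBOT

A 7-joint arm with a two-finger parallel gripper is mounted at the origin on the work surface. World frame = base frame: x ahead of the robot, y to its left, z up, the work surface at z = 0. Lengths are in m, angles in rad, forces in N, time in s.
With the tool pointing down it reaches from about 0.4 to 0.9 m from the base axis. Payload 5.6 kg.
Tool frame: the origin (TCP) lies midway between the tips of the shut fingers; the grasp point (between the pads) lies 19 mm behind it; z points along the fingers, y is the line along which they close (so a half turn about z gives the same grasp; the last joint's range is limited). The gripper opens to 92 mm and grips with 3 to 60 N. Pads are 20 mm wide; open, the fingers measure 128 mm over their backs; the gripper's body (75 mm by 189 mm) begins 69 mm behind the grasp point.
Start: joints at [-1.263, 0.468, -0.012, 1.603, 0.006, 1.071, -0.056], TCP at [0.223, 0.61, 0.215] pointing down, gripper open.
Joint ranges: [-2.53, 2.53], [-0.31, 2.02], [-1.57, 1.55], [0.28, 2.44], [-1.29, 4.43], [0.15, 1.84], [-2.92, 2.92]. Speed limits (rad/s): [2.57, 2.57, 3.14, 3.14, 3.14, 3.14, 3.14].

INTERFACE

Orientations are given as a 3x3 rotation matrix whose columns are the frame's x, y, z axes.
In Python, from station import env, effector, solver, viewer, workorder, search_frame, tip_of gives the robot as it stands. Calls block until the motion is done:
- env.reach(position, orientation): joint-space move of the TCP to a pose.
- env.movel(position, frame=None, rate=0.15): straight line of the TCP; frame=None keeps the orientation; rate is the mean speed in m/s.
- env.goto_joints(angles): joint-space move.
- effector.release() and effector.grasp(squeeze=None): open the fingers fully, or close them until they stop; squeeze is the grip in N (None keeps the last).
- env.pause(seconds).
- solver.inverse_kinematics(position, orientation): joint angles nearest the present ones, or None.
- env.sense(): the state.
- viewer.read_camera(name): name is "side" or "top" or "wrist"; returns (picture, depth): 480x640x3 uint8, red, green, blue; 480x640 float32, m along the optical axis (not along the pixel's ray), 0 where there is no reading.
- viewer.camera_info(name): a dict with "intrinsics" (3x3 intrinsics, pixels), "eye" and "rotation" of the camera in the world; the wrist camera has in their place "T_tool_cam" (4x4, takes a point from camera to tool coordinates, whose origin is the TCP and whose axes are the flange's). Camera axes: x right, y up, looking along -z (the intrinsics and any distortion apply to the point x, -y, -z); pixel columns grow to the right and rows downward; lengths in m; the calibration is good to about 2 mm. A picture is of the moment at which its call begins: read the wrist's pose just before it. camera_info takes no time and is no camera call.
A pose or a line that the arm cannot do raises env.PlanningError and nothing moves.
- workorder.finish_job(): hands the job in; it is judged then, once.
Trained networks look in the newest picture that a camera, given by its name, has taken for a name from the list of things; names that differ only in an ending like _2 or _b are one class to them, and where a whole thing is asked for, a point or a joint stands for the part that bears it (a point fixed in the world has none). Each returns a list of dicts, best first, with "score" (0 to 1); they miss things now and then, are a little off and sometimes report something else, mostly with a low value. They report only what shows in the picture. A call takes as long as a camera call. They do not tell look-alikes from the thing itself.
- search_frame(camera, name): "at" ([x, y, z] in m, in world coordinates, good to about 4 mm: the middle of the surface that is visible of it).
- tip_of(camera, name): "at" ([x, y, z] in m, in world coordinates, good to about 4 mm: a listed point, or the origin of a listed thing).
The state is a dict: "t": time; "joint_positions": joint angles; "joint_velocities": joint speeds; "tau": joint torques, N m; "ee_pos": TCP position; "tcp_rot": TCP orientation; "wrist_force": force on the tool from outside, world axes, zero at the start; "moment": the same for the moment, N m; "gripper_width": finger opening in m; "grasp_force": force on a finger pad.
Only numpy, scipy, OpenCV 4.12 (cv2) and the standard library are available. Lean on these libraries where they do the work, as an engineer would, in place of code of your own. Each camera call takes 0.05 s, during which the arm holds its last target. There are 200 camera calls.

## Working session

There is one attempt and no reset: what is moved stays moved. The work goes in short steps, each a Python script; the robot and the scene stay as the last script left them, time stands still between calls to the robot, and variables do not carry over. Pictures are saved under pics/ and viewed, at most 10 in all, crops included, and the job is handed in when it is done.

```bash
mkdir -p pics; python3 - <<'E'
from station import *
import cv2,numpy as np
ims=[]
for c in("side","top"):
    p,d=viewer.read_camera(c);cv2.imwrite(f"pics/{c}0.png",p[...,::-1])
    i=viewer.camera_info(c);print(c,np.round(i["eye"],3))
    for n in("steamer","enamel_pot","hob","timer_top","rocker_left_on_end","rocker_right_on_end","plus_left_top","plus_right_top","minus_left_top","minus_right_top"):
        print(n,[(np.round(r["at"],4).tolist(),round(r["score"],2)) for r in tip_of(c,n)[:3]])
print(env.sense()["t"],i.keys())
E
```

```text
side [-0.176 -0.611  0.871]
steamer [([0.6938, 0.179, 0.0718], 0.72), ([0.5921, -0.4119, 0.0029], 0.41)]
enamel_pot [([0.7365, -0.141, 0.0706], 0.85)]
hob [([0.6631, 0.0113, 0.0047], 0.77)]
timer_top [([0.505, -0.0117, 0.0745], 0.61)]
rocker_left_on_end [([0.4877, 0.2073, 0.0769], 0.63)]
rocker_right_on_end [([0.5335, -0.1146, 0.0786], 0.57), ([0.6989, 0.0118, 0.0812], 0.3)]
plus_left_top [([0.4904, 0.0956, 0.0717], 0.43)]
plus_right_top [([0.5377, -0.2267, 0.0715], 0.39)]
minus_left_top [([0.4792, 0.1494, 0.0679], 0.5)]
minus_right_top [([0.5275, -0.1799, 0.0711], 0.49)]
top [0.273 0.05  1.532]
steamer [([0.6963, 0.1781, 0.0715], 0.91)]
enamel_pot [([0.736, -0.145, 0.0703], 0.87), ([0.4821, 0.1475, 0.0707], 0.32)]
hob [([0.6621, 0.0068, 0.002], 0.57)]
timer_top [([0.5045, -0.0178, 0.0725], 0.37)]
rocker_left_on_end [([0.4857, 0.2064, 0.0791], 0.62)]
rocker_right_on_end [([0.5324, -0.1158, 0.0748], 0.64)]
plus_left_top [([0.4881, 0.0955, 0.0714], 0.47)]
plus_right_top [([0.5323, -0.2256, 0.0671], 0.55)]
minus_left_top [([0.4809, 0.1475, 0.0678], 0.58)]
minus_right_top [([0.5262, -0.1796, 0.0713], 0.37)]
1.1 dict_keys(['intrinsics', 'eye', 'rotation'])
```

View pics/top0.png

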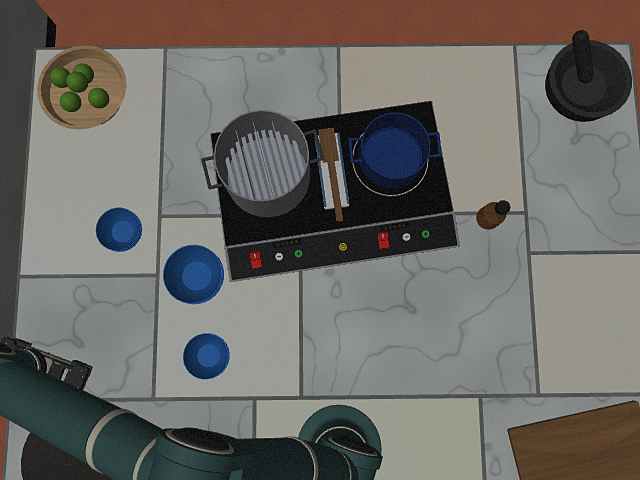

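View pics/side0.png

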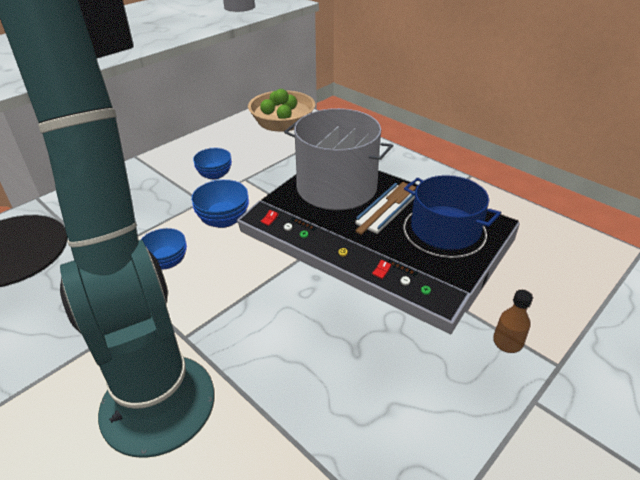

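The tall steel steamer is at (262,165) in the top view, on the left ring, and the blue pot at (393,150) on the right. So I need the left rocker (255,260), left plus (298,253; green) and timer (343,246); the white minus at (279,257) must be left alone. Next I fit the hob pose, then close the gripper and look from above the strip.

```bash
cat >h.py <<'E'
from station import *
import numpy as np, cv2
NY=dict(timer_top=0,rocker_left_on_end=.225,rocker_right_on_end=-.105,plus_left_top=.115,plus_right_top=-.215,minus_left_top=.165,minus_right_top=-.165)
def find(cam,names=NY):
    out={}
    for n in names:
        r=tip_of(cam,n)
        if r and r[0]["score"]>.3: out[n]=np.array(r[0]["at"])
    return out
def toolR(yaw,tilt=.14):
    hx=np.array([np.cos(yaw),np.sin(yaw),0]);hy=np.array([-hx[1],hx[0],0])
    z=hx*np.sin(tilt)-np.array([0,0,np.cos(tilt)])
    return hx,hy,z
E
python3 - <<'E'
from h import *
obs=[find("side"),find("top")]
keys=[(n,p) for o in obs for n,p in o.items() if 'rocker' not in n]
# line fit: p = c + y*hy
A=np.array([[1,NY[n]] for n,p in keys]);P=np.array([p for n,p in keys])
s,res,_,_=np.linalg.lstsq(A,P,rcond=None)
print("c,dir",s.round(4)); print(np.abs(A@s-P).max(0).round(4))
hy=s[1];yaw=np.arctan2(-hy[0],hy[1]);print("yaw",yaw)
hx,hy,z=toolR(yaw)
for o in obs:
  for n in o:
    if 'rocker' in n: d=o[n]-s[0];print(n,(d@hx).round(4),(d@hy).round(4),d[2].round(4))
print(viewer.camera_info("wrist"),env.sense()["tcp_rot"].round(2))
np.save("fit.npy",np.r_[s[0],yaw])
for sg in(1,-1):
    Rm=np.c_[np.cross(sg*hy,z),sg*hy,z]
    for yy in(.225,.115,0):
        print(sg,yy,solver.inverse_kinematics(s[0]+yy*hy-z*.12,Rm),solver.inverse_kinematics(s[0]+yy*hy,Rm) is not None)
E
```

```text
c,dir [[ 0.5044 -0.0156  0.0707]
 [-0.1409  0.9851 -0.0014]]
[0.003  0.0039 0.0039]
yaw 0.1420573967507078
rocker_left_on_end 0.0151 0.223 0.0062
rocker_right_on_end 0.0148 -0.1021 0.0079
rocker_left_on_end 0.013 0.2224 0.0084
rocker_right_on_end 0.0136 -0.1031 0.0041
{'intrinsics': array([[431.57459795,   0.        , 319.22470872],
       [  0.        , 431.57459795, 251.18074926],
       [  0.        ,   0.        ,   1.        ]]), 'T_tool_cam': array([[ 7.37559516e-04,  9.62616941e-01,  2.70865428e-01,
         7.76550894e-02],
       [ 9.99999693e-01, -7.81618859e-04,  5.47883367e-05,
         5.14861155e-04],
       [ 2.64453708e-04,  2.70865305e-01, -9.62617222e-01,
        -1.70371722e-01],
       [ 0.00000000e+00,  0.00000000e+00,  0.00000000e+00,
         1.00000000e+00]])} [[-0.94  0.34  0.  ]
 [ 0.34  0.94  0.  ]
 [-0.    0.   -1.  ]]
1 0.225 [-0.66783775  0.17180081  0.16009414  2.09752819  0.03425481  0.74410445
  1.17732149] True
1 0.115 [-0.58252146  0.13349567  0.32561561  2.14961024 -0.03885616  0.72672542
  1.47753105] True
1 0 [-0.51666928  0.15229084  0.54873411  2.14436066 -0.15246683  0.73410832
  1.84077465] True
-1 0.225 [-1.07105629  0.18233897  0.61535951  2.12024635 -0.088717    0.74084406
 -1.83771143] True
-1 0.115 [-0.9308201   0.14491498  0.71429988  2.16770264 -0.12450371  0.72789297
 -1.56973502] True
-1 0 [-0.79291177  0.1795558   0.86871959  2.15728482 -0.24436524  0.7438306
 -1.20032957] True
```

```bash
python3 - <<'E'
from h import *
f=np.load("fit.npy");c=f[:3];hx,hy,z=toolR(f[3]);R=np.c_[np.cross(hy,z),hy,z]
effector.grasp(5)
env.reach(c+.115*hy-.16*z,R)
p,d=viewer.read_camera("wrist");cv2.imwrite("pics/w1.png",p[...,::-1])
o=find("wrist",["timer_top","rocker_left_on_end","plus_left_top","minus_left_top"])
for n,q in o.items():
    e=q-c;print(n,q.round(4),"hob xyz rel",(e@hx).round(4),(e@hy).round(4),e[2].round(4))
s=env.sense();print(s["t"],s["ee_pos"],s["wrist_force"],s["gripper_width"])
E
```

```text
timer_top [ 0.5039 -0.018   0.0728] hob xyz rel -0.0008 -0.0023 0.0021
rocker_left_on_end [0.4856 0.206  0.0777] hob xyz rel 0.0128 0.2221 0.007
plus_left_top [0.489  0.0988 0.0734] hob xyz rel 0.001 0.1155 0.0027
minus_left_top [0.4795 0.1467 0.0705] hob xyz rel -0.0016 0.1642 -0.0002
5.4417 [0.46599336 0.09546988 0.22900586] [0.8718863  0.47718024 0.27898652] 0.0007905437911694423
```

View pics/w1.png

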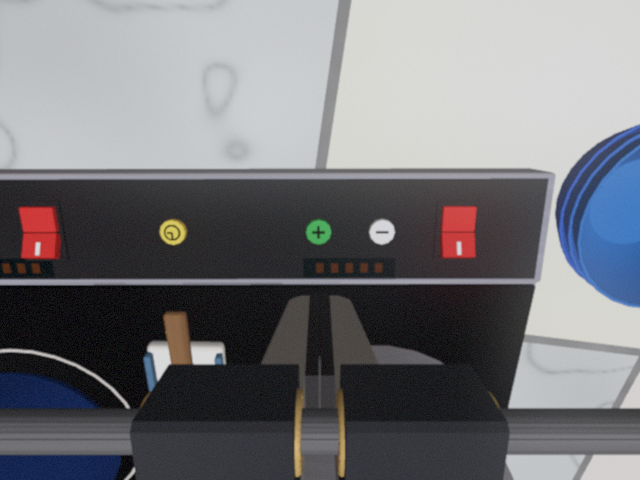

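Green plus is at (318,232), white minus at (382,232), yellow timer at (173,232) and the left rocker at (459,232) with its white bar on the far half. All agree with the fit to about 2 mm, so I press the rocker first.

```bash
cat >>h.py <<'E'
f=np.load("fit.npy");c=f[:3];hx,hy,z=toolR(f[3]);R=np.c_[np.cross(hy,z),hy,z]
sx=-R[:,0]
def press(u,v,start,lim,fmax):
    """over (u along strip depth, v along hob y); descend along z from `start` above key-top plane until fmax N or lim below it"""
    b=c+u*sx+v*hy
    env.movel(b-.03*z,R,rate=.15); env.pause(.15)
    f0=env.sense()["wrist_force"].copy(); log=[]
    env.movel(b-start*z,R,rate=.06)
    h=start
    while h>-lim:
        h-=.0008
        env.movel(b-h*z,R,rate=.02); env.pause(.04)
        s=env.sense(); F=-(s["wrist_force"]-f0)@z
        log.append((round(h*1e3,1),round(-(s["ee_pos"]-b)@z*1e3,1),round(F,1)))
        if F>fmax: break
    env.pause(.2); s=env.sense(); print(log,"held",round(-(s["wrist_force"]-f0)@z,1))
    env.movel(b-.03*z,R,rate=.08)
    print("t",env.sense()["t"])
E
python3 - <<'E'
from h import *
press(.0145,.2235,.009,.006,12)
env.movel(c+.13*hy-.1*z,R)
p,d=viewer.read_camera("wrist");cv2.imwrite("pics/w2.png",p[...,::-1]);print(env.sense()["t"])
E
```

```text
[(8.2, np.float64(8.4), np.float64(-0.1)), (7.4, np.float64(7.4), np.float64(0.7)), (6.6, np.float64(6.7), np.float64(1.1)), (5.8, np.float64(6.0), np.float64(2.2)), (5.0, np.float64(5.2), np.float64(2.7)), (4.2, np.float64(4.2), np.float64(4.0)), (3.4, np.float64(3.3), np.float64(3.1)), (2.6, np.float64(2.4), np.float64(2.5)), (1.8, np.float64(1.7), np.float64(1.7)), (1.0, np.float64(0.9), np.float64(0.7)), (0.2, np.float64(0.1), np.float64(1.8)), (-0.6, np.float64(-0.7), np.float64(1.6)), (-1.4, np.float64(-1.3), np.float64(4.8)), (-2.2, np.float64(-1.4), np.float64(13.4))] held 13.3
t 12.2083
13.1917
```

View pics/w2.png

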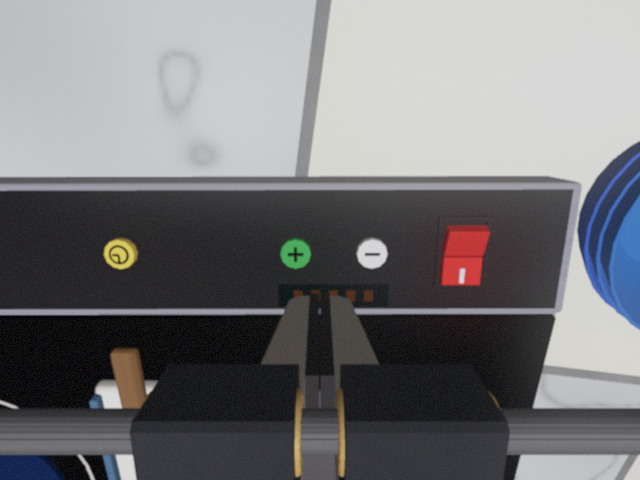

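The rocker bottomed at the expected height (-1.4 mm against -1 mm), and the near half at (466,240) now stands up, so it is on. Next are the plus key, then the timer.

```bash
python3 - <<'E'
from h import *
press(0,.1145,.004,.0085,14)
press(0,-.001,.004,.0085,14)
env.movel(c-.001*hy-.1*z,R)
p,d=viewer.read_camera("wrist");cv2.imwrite("pics/w3.png",p[...,::-1]);print(env.sense()["t"],env.sense()["wrist_force"])
E
```

```text
[(3.2, np.float64(3.4), np.float64(-0.4)), (2.4, np.float64(2.4), np.float64(-0.4)), (1.6, np.float64(1.6), np.float64(-0.1)), (0.8, np.float64(0.8), np.float64(-0.5)), (0.0, np.float64(0.1), np.float64(1.5)), (-0.8, np.float64(-0.7), np.float64(1.7)), (-1.6, np.float64(-1.6), np.float64(1.9)), (-2.4, np.float64(-2.4), np.float64(3.2)), (-3.2, np.float64(-3.1), np.float64(3.5)), (-4.0, np.float64(-4.0), np.float64(4.9)), (-4.8, np.float64(-4.4), np.float64(10.0)), (-5.6, np.float64(-4.6), np.float64(16.8))] held 17.8
t 18.8417
[(3.2, np.float64(3.4), np.float64(-1.1)), (2.4, np.float64(2.4), np.float64(-0.1)), (1.6, np.float64(1.6), np.float64(0.0)), (0.8, np.float64(0.8), np.float64(-0.9)), (0.0, np.float64(0.1), np.float64(2.2)), (-0.8, np.float64(-0.7), np.float64(1.6)), (-1.6, np.float64(-1.6), np.float64(3.1)), (-2.4, np.float64(-2.4), np.float64(3.7)), (-3.2, np.float64(-3.2), np.float64(4.8)), (-4.0, np.float64(-4.0), np.float64(5.8)), (-4.8, np.float64(-4.5), np.float64(8.9)), (-5.6, np.float64(-4.7), np.float64(17.9))] held 16.8
t 24.7833
25.45 [ 1.46228582 -0.61021698 -0.64414223]
```

View pics/w3.png

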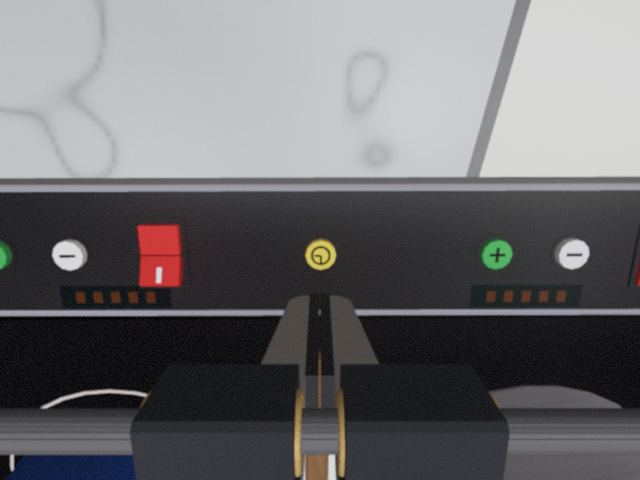

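Both keys bottomed at about 4.6 mm of travel with over 14 N, and the timer (321,254) and plus (497,254) are back up. The gripper is clear of everything, so I hand in.

```bash
python3 -c "
from station import *
print(workorder.finish_job())"
```

```text
the job is handed in; nothing more can be done
None
```

The steamer stands on the left ring, so I pressed the left rocker to on, then the left green plus key, then the yellow timer key (each fully in and back up), and handed the job in after about 25 s of robot time; no verdict was returned.

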